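Send the blister tray into the sealing press

ROBOT

A 6-joint arm with a two-finger parallel gripper is mounted at the origin on the work surface. World frame = base frame: x ahead of the robot, y to its left, z up, the work surface at z = 0. Lengths are in m, angles in rad, forces in N, time in s.
With the tool pointing down it reaches from about 0.275 to 0.85 m from the base axis. Payload 5.2 kg.
Tool frame: the origin (TCP) lies midway between the tips of the shut fingers; the grasp point (between the pads) lies 19 mm behind it; z points along the fingers, y is the line along which they close (so a half turn about z gives the same grasp; the last joint's range is limited). The gripper opens to 85 mm and grips with 20 to 120 N. Pads are 22 mm wide; open, the fingers measure 114 mm over their backs; the gripper's body (76 mm by 85 mm) begins 54 mm behind the grasp point. The pads swing forward as they close: fully open they stand 13 mm farther back than shut.
Start: joints at [-1.383, 0.259, 1.535, -0, 1.348, -0.203], TCP at [0.21, -0.509, 0.231] pointing down, gripper open.
Joint ranges: [-3.14, 3.14], [-0.91, 2.08], [0.19, 2.58], [-1.22, 4.36], [0.22, 2.71], [-3.12, 3.12]. Speed limits (rad/s): [2.57, 2.57, 3.14, 3.14, 3.14, 3.14].

INTERFACE

Orientations are given as a unit quaternion [w, x, y, z].
In Python, from bench import ctrl gives the robot as it stands. The module is installed in compiled form; this text tells all that it offers.
- The arm moves only by the shell command python3 -m pendant 'ROWS' [OPENING] [FORCE]. ROWS is JSON, a list of rows, each a list of 2 entries, a list of its own where there are three numbers: the shift along the tool's x, y, z in mm, then the turn, a rotation vector about the tool's x, y, z in degrees. In form: [[[dx, dy, dz], [wx, wy, wz]], ...]. A call has 1 to 5 rows; each row is the pose to reach, as a shift and turn from the pose commanded when the call began, along the tool's axes at that moment; what a row does not reach only later rows make up. A row lasts 1/12 s, in which the tool goes at most 41.7 mm and 7.16 degrees, less where a joint would pass 70% of its speed; a pose out of reach is approached as far as the arm can. A call with a gripper value outside its range is refused whole. OPENING is the finger opening in mm, from 0 to 85.4, set as the call begins (- or left out, the last holds). The fingers move at their own pace and stop on an object; FORCE is the grip in N (left out, the last holds). Time passes only in rows, so rows that repeat a pose let the fingers close. It gives the time, the measured TCP pose, the force, the opening and the grip force at its end, in the units of the state.
- ctrl.sense(): the state, without advancing time (a new reading comes with each control period).
- ctrl.capture(name): name is "side" or "top"; returns (picture, depth): 480x640x3 uint8, blue, green, red; 480x640 float32, m along the optical axis (not along the pixel's ray), 0 where there is no reading.
- ctrl.camera_params(name): a dict with "K" (3x3 intrinsics, pixels), "distortion" ([k1, k2, p1, p2, k3] as OpenCV has them; the pictures are not rectified), "world_from_camera" (4x4, takes a point from camera to world coordinates). Camera axes: x right, y up, looking along -z (the intrinsics and any distortion apply to the point x, -y, -z); pixel columns grow to the right and rows downward; lengths in m; the calibration is good to about 2 mm. A picture is of the moment at which its call begins. camera_params takes no time and is no camera call.
- ctrl.hand_in(): hands the job in; it is judged then, once.
The state is a dict: "time_s": time; "qpos": joint angles; "joint_velocities": joint speeds; "effort": joint torques, N m; "position": TCP position; "ee_rot": TCP orientation; "contact_force": force on the tool from outside, world axes, zero at the start; "ft_torque": the same for the moment, N m; "gripper_width": finger opening in m; "grip_force": force on a finger pad.
Only numpy, scipy, OpenCV 4.12 (cv2) and the standard library are available. Lean on these libraries where they do the work, as an engineer would, in place of code of your own. Each camera call takes 0.05 s, during which the arm holds its last target. There are 200 camera calls.

TASK

A filled blister strip lies in the shuttle tray of the unit-dose sealing press, and the tray is locked at its loading position by the spring plunger that stands up in the finger opening of its handle plate. Hold that plunger down with a fingertip and push the tray past it, fully home under the heater head, so that the plunger springs up again behind the handle plate and locks it in. Only press and push: lift nothing, keep the strip lying in the tray, leave everything else on the counter alone, and let go at the end.

Things in the scene. Friction and masses are not known exactly. Their poses are not given: they have to be found in the camera images.
- press: Sealing press, fixed to the counter: grey base 390 x 190 mm, top 22 mm up, white heater head at one end. Origin on the counter straight below the plunger; x is level, the way the tray slides home (from finger opening towards head), z up. Apart from head, lever and side guides (65 mm high, at y = +-62 to 80 mm from x = 105 mm on) nothing on it stands higher than the tray's 64 mm lip.
- head (a point): Middle of the heater head's front face, 85 mm above the counter; axes as the press. From here the head reaches 104 mm in x, +-95 mm in y, and up to 150 mm above the counter; its raised lever bar, 123 mm behind this face, reaches 257 mm above the counter. The tray runs into the gap below it.
- shuttle (a joint): Slide of the tray (about 0.6 kg, 2 N of friction) along the press's x, in m: 0 to 0.002 at the loading position, where the raised plunger lets it move no more than 2.5 mm from 0; 0.083 fully home against its stop. From about 0.080 on the plunger is free to spring up behind the handle plate.
- plunger (a joint): How far the plunger is pressed down, in m: 0 standing up, 0.012 fully down. About 4 N starts it, 9 N holds it fully down. At less than 0.009 (9 mm) it blocks the tray; held lower, the tray can pass over it, and once the plate's rear bar covers it, it rides under that bar at about 0.009 until the bar has passed.
- plunger_top (a point): Centre of the top of the steel plunger's flat oblong head, 36 mm along the press's x, 52 mm across, square-edged, 10 mm thick. Standing up, its top is 53 mm above the counter, 3 mm above the handle plate. It does not move sideways. The guide block below it (48 x 64 mm) has its top 34 mm above the counter.
- opening (a point): Centre of the finger opening in the tray's aluminium handle plate, on its top face, 50 mm above the counter; moves with the tray; axes as the press. Opening 41 mm along x, 60 mm across; plate 6 mm thick, 96 mm wide. A fingertip in it, on the pressed plunger, can push on the opening's front edge (20.5 mm ahead of this point) and so take the tray along.
- lip (a point): Middle of the top of the turned-up lip at the rear end of the handle plate, 59 mm behind the opening's centre: 14 mm high above the plate, 6 mm thick, 80 mm wide, its top 64 mm above the counter; moves with the tray.
- pan (a point): Centre of the inner floor of the aluminium tray pan (inside 59 x 119 mm, walls 8 mm high), 158 mm ahead of the opening; moves with the tray.
- strip: Foil-faced blister strip lying loose in the pan, 54 x 114 x 4 mm, 30 g; origin under its centre.
- carton: White medicine carton standing beside the press, 60 x 36 x 92 mm; origin under its centre.
- small_box: Small flat yellow box, 56 x 36 x 16 mm; origin under its centre.
- glue_stick: Glue stick standing on end, 29 mm across, 92 mm high; origin under its centre.
- pill_bottle: Amber pill bottle standing, 46 mm across, 78 mm high; origin under its centre.
- marker: Black marker pen lying down, 135 mm long along its x, 15 mm thick; origin under its middle.
- stapler: Desk stapler, 135 x 34 mm, 52 mm high, long along its x; origin under its centre.
- strip_stack: Flat stack of spare strips, 57 x 117 mm, 16 mm high; origin under its centre.
Not all that is in view belongs to the job. Of the things like the strip, leave any that is turquoise; of the rest the smaller one is meant.

How it is judged:
By the outcome, as a careful person would: the job done as asked, in the order asked, and still so for the second after the job is handed in, with the robot touching nothing.
It also fails if it takes over 35 s, if anything falls off the work surface, if the arm or the gripper's body presses on something with over 40 N, if the wrist force passes 120 N, or if a joint passes its speed limit or range.

## Working session

There is one attempt and no reset: what is moved stays moved. The work goes in short steps, Python scripts to look and compute and a shell command to move; the robot and the scene stay as the last step left them, time stands still between calls to the robot, and variables do not carry over. Pictures are saved under pics/ and viewed, at most 10 in all, crops included, and the job is handed in when it is done.

```bash
mkdir -p pics
cat > h.py <<'E'
import numpy as np, cv2, sys
from bench import ctrl
def cap(n,f):
    im,d=ctrl.capture(n); cv2.imwrite(f'pics/{f}.png',im); np.save(f'pics/{f}.npy',d); return im,d
def ray(n,u,v):
    p=ctrl.camera_params(n);K=np.array(p['K']);D=np.array(p['distortion']);T=np.array(p['world_from_camera'])
    x,y=cv2.undistortPoints(np.array([[[u,v]]],float),K,D)[0,0]
    return T[:3,3],T[:3,:3]@np.array([x,-y,-1.])
def atz(n,u,v,z):
    o,r=ray(n,u,v); return o+r*(z-o[2])/r[2]
def atd(n,f,u,v):
    d=np.load(f'pics/{f}.npy'); o,r=ray(n,u,v); return o+r*d[int(v),int(u)]
E
python3 -c "
from h import *
cap('top','t0');cap('side','s0');print(ctrl.sense())"
```

```text
{'time_s': 0.1, 'qpos': array([-1.38280001e+00,  2.59300581e-01,  1.53600394e+00, -1.44153746e-05,
        1.34802227e+00, -2.02791635e-01]), 'joint_velocities': array([ 0.00083695, -0.00171167, -0.00230487, -0.00165273,  0.00167335,
       -0.00020738]), 'effort': array([ 3.29227296e-03, -4.46968460e+01, -2.91245806e+01, -2.15265554e-04,
        6.16101359e-03,  3.16793580e-05]), 'position': array([ 0.20943088, -0.50802812,  0.23052929]), 'ee_rot': array([-8.67094182e-04,  9.80970575e-01,  1.94154526e-01, -6.13799624e-07]), 'contact_force': array([-0.91652534, -0.35809916,  0.22345181]), 'ft_torque': array([-0.01891872,  0.06329252, -0.0312217 ]), 'grip_force': 0.0, 'gripper_width': 0.08563396490453931}
```

View pics/t0.png

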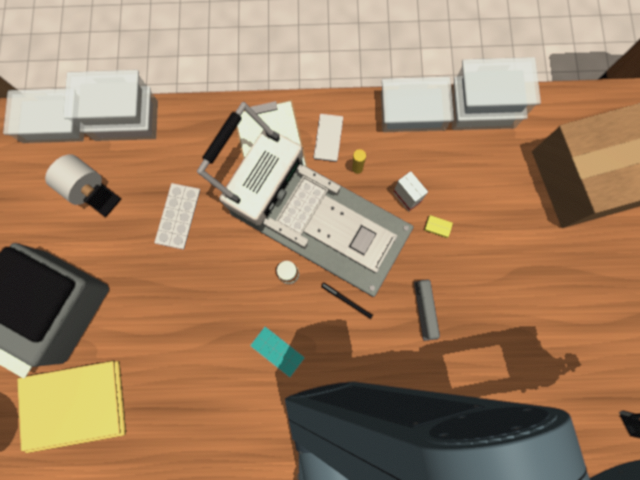

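View pics/s0.png

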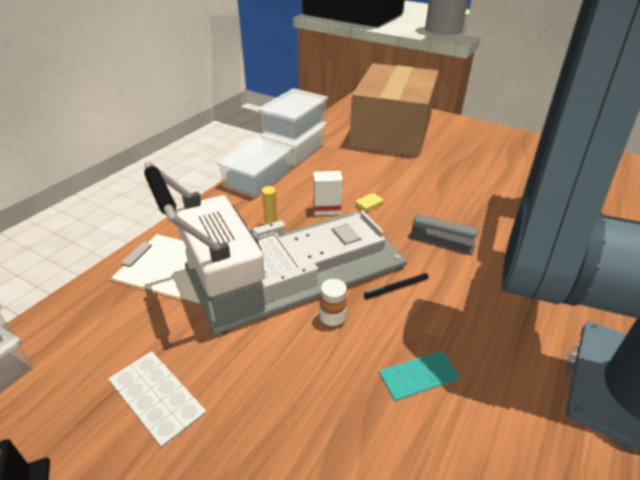

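Top view: the press has its head at about (262,180), the plunger at (363,239) and the pan with a strip at (300,203). Strip-like things are the in-tray one (300,203), a larger-looking one on the counter (178,215), a turquoise one (277,350) and a grey-white pad or stack (329,137). The strip in the tray fits: it isn't turquoise, and it looks smaller than the one at (178,215). I'll confirm with an enlarged crop and measure.

```bash
python3 -c "
from h import *
im=cv2.imread('pics/t0.png');cv2.imwrite('pics/t0c.png',cv2.resize(im[140:300,220:420],None,fx=4,fy=3.75,interpolation=cv2.INTER_CUBIC)[:600])
im=cv2.imread('pics/s0.png');cv2.imwrite('pics/s0c.png',cv2.resize(im[190:340,220:420],None,fx=4,fy=4,interpolation=cv2.INTER_CUBIC))
np.set_printoptions(precision=4,suppress=True)
for p in [(363,239),(300,203),(178,215),(329,137),(340,215),(262,170),(287,270)]: print(p,atd('top','t0',*p))
"
```

```text
(363, 239) [ 0.5491 -0.0529  0.0558]
(300, 203) [0.6373 0.0868 0.0527]
(178, 215) [0.6301 0.3809 0.003 ]
(329, 137) [0.8104 0.016  0.017 ]
(340, 215) [ 0.607  -0.0035  0.0508]
(262, 170) [0.6823 0.1594 0.1555]
(287, 270) [0.4808 0.1158 0.0789]
```

View pics/t0c.png

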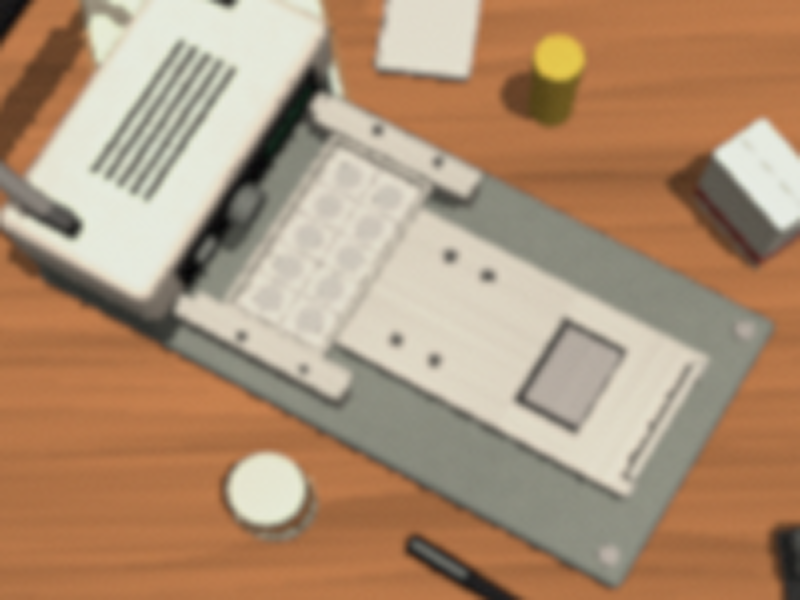

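View pics/s0c.png

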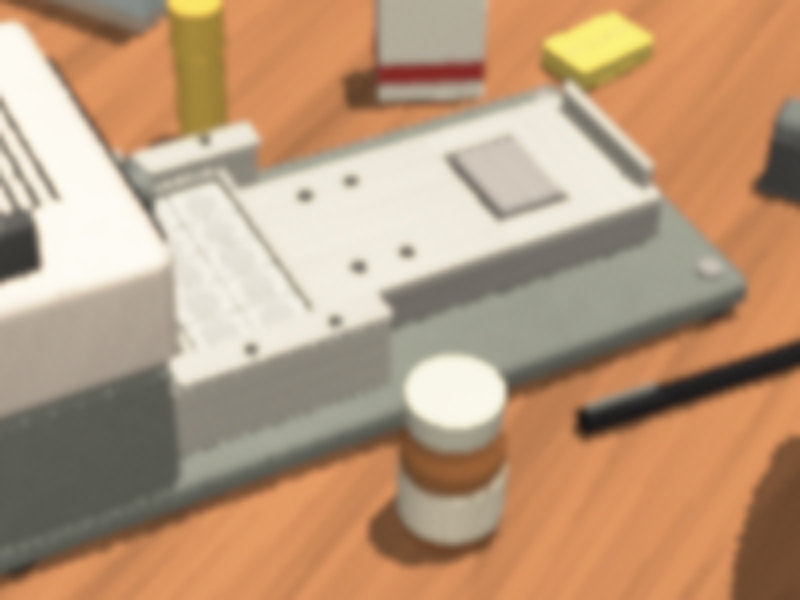

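The crop shows the strip lying in the pan between the guides, so that's the one. The plunger centre in the crop is about (574,376), which is pixel (363.5,240.3). Next I work out the axis.

```bash
cat > m.py <<'E'
from h import *
np.set_printoptions(precision=4,suppress=True)
c=lambda x,y,z:atz('top',220+x/4,140+y/3.75,z)
s=lambda x,y,z:atz('side',220+x/4,190+y/4,z)
ang=lambda a,b:np.degrees(np.arctan2(*(b-a)[1::-1]))
Ra,Rb=c(772,323,.022),c(615,587,.022)
print('base rear',Ra,Rb,np.linalg.norm(Ra-Rb),ang(Rb,Ra)+0)
print('edges',ang(Ra,c(482,180,.022)),ang(Rb,c(170,347,.022)))
A,B,C,D=c(570,319,.05),c(627,351,.05),c(578,431,.05),c(517,398,.05)
print('opening',(A+B+C+D)/4,[np.linalg.norm(p-q)for p,q in((A,B),(B,C),(C,D),(D,A))],ang(B,A),ang(C,D),ang(C,B))
print('plunger top', c(574,376,.053), 'side',s(508,176,.053))
hf=c(328,45,.15),c(155,320,.15); print('head top front',hf,ang(hf[1],hf[0]),np.linalg.norm(hf[0]-hf[1]))
a=c(710,357,.05);b=c(628,497,.05);print('plate rear',a,b,ang(b,a),np.linalg.norm(a-b))
E
python3 m.py
```

```text
base rear [ 0.5829 -0.172   0.022 ] [ 0.4232 -0.0741  0.022 ] 0.18729677538025793 -31.51448009292244
edges 59.544296928118804 58.39024286448303
opening [ 0.5482 -0.0538  0.05  ] [np.float64(0.03736524852085282), np.float64(0.056203473693331917), np.float64(0.0392756900261995), np.float64(0.05706486280126444)] 56.5938763266136 57.886802937517146 -31.689126063661167
plunger top [ 0.5468 -0.0541  0.053 ] side [ 0.5424 -0.0454  0.053 ]
head top front (array([0.7217, 0.0753, 0.15  ]), array([0.5651, 0.1669, 0.15  ])) -30.30525716124245 0.18143555884576915
plate rear [ 0.5568 -0.131   0.05  ] [ 0.4738 -0.0811  0.05  ] -30.986515880379677 0.09687182900517914
```

```bash
python3 -m pendant '[[[34,-20,0],[0,0,-7]],[[68,-41,0],[0,0,-14]],[[102,-61,0],[0,0,-21]],[[136,-82,0],[0,0,-28]],[[170,-102,0],[0,0,-35]]]' 0 40
cat > r.py <<'E'
from h import *
from scipy.spatial.transform import Rotation as R
np.set_printoptions(precision=4,suppress=True)
A=np.radians(58.7);P=np.array([.5472,-.0535,0]);X=np.array([np.cos(A),np.sin(A),0]);Y=np.array([-X[1],X[0],0])
def rep(tx=.004,ty=0,tz=.10):
    s=ctrl.sense();q=s['ee_rot'];M=R.from_quat([*q[1:],q[0]]).as_matrix();p=s['position']
    d=P+tx*X+ty*Y+[0,0,tz]-p
    W=np.column_stack([X,-Y,[0,0,-1]])
    print('t',s['time_s'],'pos in press mm',(p-P)@X*1e3,(p-P)@Y*1e3,p[2]*1e3,'shift tool mm',M.T@d*1e3,'turn deg',R.from_matrix(M.T@W).as_rotvec(degrees=True),'F',s['contact_force'],'w',s['gripper_width'])
E
python3 -c "
from r import *;rep()
exec(open('m.py').read().split('Ra,')[0])
for x,y in [(745,285),(506,175),(655,165),(565,85)]: print(atd('side','s0',220+x/4,190+y/4))
print(s(745,285,.022),s(655,172,.064),s(565,87,.064))
"
```

```text
time_s: 0.52
position: [0.3283, -0.3476, 0.2309]
ee_rot: [-0.0, 0.876, 0.482, 0.0]
contact_force: [0.6, -1.1, 0.3]
gripper_width: 0.0256
grip_force: 0.0
t 0.5167 pos in press mm -365.0204891707696 34.23849506073691 230.9036315142121 shift tool mm [369.4936  27.8225 131.0897] turn deg [-0.0427 -0.0325 -1.0106] F [ 0.5615 -1.099   0.2631] w 0.025612835352676586
[ 0.4224 -0.0702  0.0185]
[ 0.5454 -0.0493  0.0498]
[ 0.5092 -0.157   0.0003]
[ 0.5497 -0.1203  0.0603]
[ 0.4212 -0.0662  0.022 ] [ 0.4768 -0.0732  0.064 ] [ 0.5467 -0.1138  0.064 ]
```

```bash
python3 -m pendant '[[[40,3,0],[0,0,-1]],[[80,6,0],[0,0,-1]],[[120,9,0],[0,0,-1]],[[160,12,0],[0,0,-1]],[[200,15,0],[0,0,-1]]]' >/dev/null; python3 -c "
from r import *;rep()"
```

```text
t 0.9333 pos in press mm -165.2543529269236 14.581435252831128 231.13652136856615 shift tool mm [169.3336  13.6946 131.1298] turn deg [-0.0191  0.0007 -0.3149] F [ 1.1196 -0.8919 -0.2055] w 8.670331547392334e-05
```

```bash
python3 -m pendant '[[[36,3,15],[0,0,0]],[[70,6,35],[0,0,0]],[[104,9,55],[0,0,0]],[[138,12,75],[0,0,0]],[[169,14,100],[0,0,0]]]' >/dev/null; python3 -m pendant '[[[0,0,15],[0,0,0]],[[0,0,31],[0,0,0]],[[0,0,31],[0,0,0]]]' >/dev/null;python3 -c "
from r import *;rep()
im,d=cap('top','t1');im2,_=cap('side','s1')
a=cv2.resize(im[160:310,270:420],(400,400),interpolation=2);b=cv2.resize(im2[170:320,260:410],(400,400),interpolation=2)
cv2.imwrite('pics/c1.png',np.hstack([a,b]))"
```

```text
t 1.6 pos in press mm 1.8028140105017911 2.1068470103142327 96.49616850504495 shift tool mm [ 2.1984  2.0732 -3.5231] turn deg [-0.4125  0.1088 -0.2167] F [-0.2716  0.3206  0.1759] w 0.00017981165670253801
```

View pics/c1.png

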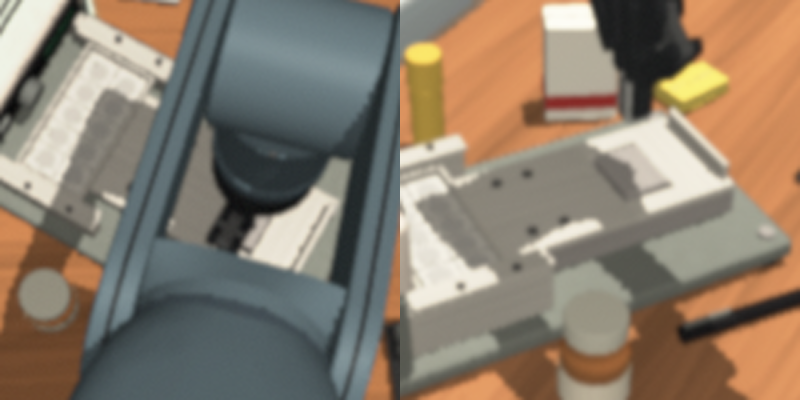

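Top is mostly hidden by the arm. In the side view the shut fingertip hangs at about (637,116), above the plunger at (632,165). I'll use the tip to check the side camera's bias.

```bash
python3 -c "
from r import *
for n,a in(('tip',(634,116,.0965)),('plg',(632,168,.053))):
    p=atz('side',260+(a[0]-400)*.375,170+a[1]*.375,a[2]); print(n,p,(p-P)@X*1e3,(p-P)@Y*1e3)
rep()"
```

```text
tip [ 0.5469 -0.0526  0.0965] 0.6508736526347332 0.7514095334820166
plg [ 0.5439 -0.0482  0.053 ] 2.7707982949986443 5.556995075754106
t 1.7 pos in press mm 1.5561793047208412 -0.2209123528655042 99.81429099031524 shift tool mm [ 2.4425 -0.2342 -0.1867] turn deg [-0.1125  0.0331 -0.3026] F [ 0.7004 -0.684   0.6569] w -0.00016248940966832764
```

```bash
python3 -m pendant '[[[3,-2,20],[0,0,0]],[[3,-2,38],[0,0,0]],[[3,-2,43],[0,0,0]],[[3,-2,46],[0,0,0]],[[3,-2,47],[0,0,0]]]' >/dev/null;python3 -c "
from r import *;rep()"
python3 -m pendant '[[[0,0,2],[0,0,0]],[[0,0,4],[0,0,0]],[[0,0,6],[0,0,0]],[[0,0,6],[0,0,0]]]' >/dev/null;python3 -c "
from r import *;rep()"
```

```text
t 2.1167 pos in press mm 4.450603353727739 0.48019958078175984 54.06947742206619 shift tool mm [ -0.4366   0.5293 -45.9301] turn deg [ 0.0579 -0.0136 -0.3496] F [0.3417 0.0105 0.8751] w -5.440135803707116e-05
t 2.45 pos in press mm 4.701857525982973 0.07899087887643916 48.131196870403976 shift tool mm [ -0.6861   0.2096 -51.8687] turn deg [ 0.14   -0.0165 -0.3129] F [-0.4378 -2.193   5.2152] w 0.00021853337080862765
```

```bash
python3 -m pendant '[[[0,0,2],[0,0,0]],[[0,0,4],[0,0,0]],[[0,0,5],[0,0,0]],[[0,0,6],[0,0,0]],[[0,0,6],[0,0,0]]]' >/dev/null;python3 -c "
from r import *;rep()"
```

```text
t 2.8667 pos in press mm 4.71755393973457 0.043126079733784746 42.329782804009675 shift tool mm [ -0.7043   0.1884 -57.6701] turn deg [ 0.1406 -0.0125 -0.3039] F [-1.3451 -2.4358  6.6861] w -8.145588294547552e-05
```

```bash
python3 -m pendant '[[[0,0,1],[0,0,0]],[[2,0,1],[0,0,0]],[[4,0,1],[0,0,0]],[[6,0,1],[0,0,0]],[[8,0,1],[0,0,0]]]' >/dev/null;python3 -c "
from r import *;rep()"
```

```text
t 3.2833 pos in press mm 11.618050558871477 0.17035407550380108 41.37332848000576 shift tool mm [ -7.717    0.3156 -58.6131] turn deg [ 0.105   0.0979 -0.2824] F [-2.5018 -5.1633  8.0694] w -0.00013353070507722542
```

```bash
python3 -m pendant '[[[3,0,0],[0,0,0]],[[6,0,0],[0,0,0]],[[9,0,0],[0,0,0]],[[12,0,0],[0,0,0]],[[12,0,0],[0,0,0]]]' >/dev/null;python3 -c "
from r import *;rep()
im2,_=cap('side','s2')
cv2.imwrite('pics/c2.png',cv2.resize(im2[180:300,250:410],(800,600),interpolation=2))"
```

```text
t 3.7 pos in press mm 23.701698237185155 0.12028378963379635 41.35510164509861 shift tool mm [-19.8103   0.3173 -58.6076] turn deg [ 0.1021  0.1071 -0.2683] F [-2.6855 -5.1317  7.5466] w 0.0004109798579778261
```

View pics/c2.png

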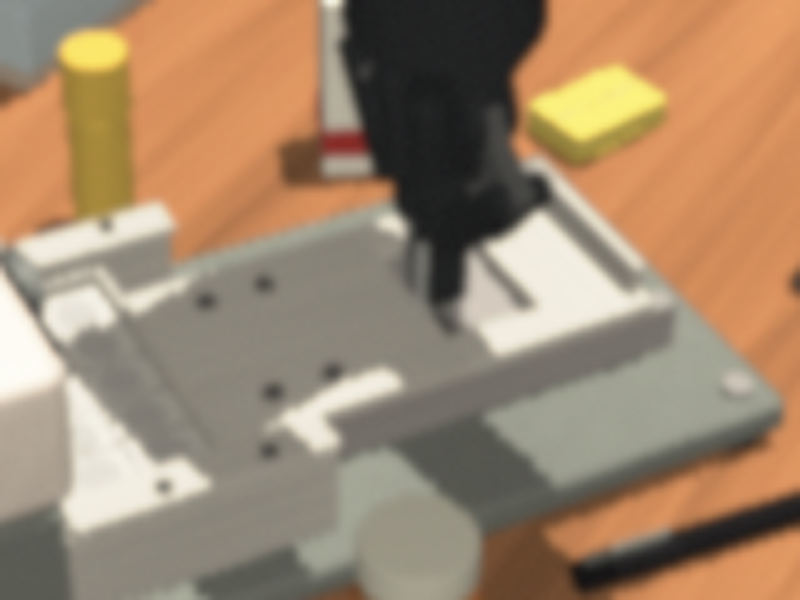

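Side view: the tip is inside the opening at (445,320), the tray has moved with it (more base showing behind the lip), and the strip is still in the pan. I'll keep pushing.

```bash
python3 -m pendant '[[[4,0,0],[0,0,0]],[[8,0,0],[0,0,0]],[[12,0,0],[0,0,0]],[[16,0,0],[0,0,0]],[[20,0,0],[0,0,0]]]' >/dev/null;python3 -c "
from r import *;rep()"
python3 -m pendant '[[[4,0,0],[0,0,0]],[[8,0,0],[0,0,0]],[[12,0,0],[0,0,0]],[[16,0,0],[0,0,0]],[[20,0,0],[0,0,0]]]' >/dev/null;python3 -c "
from r import *;rep()"
```

```text
t 4.1667 pos in press mm 43.52346816967242 0.10409311210197543 41.057873388918544 shift tool mm [-39.6348   0.3887 -58.8661] turn deg [ 0.0801  0.1095 -0.2927] F [-2.6039 -5.9348  5.5437] w -0.0001862315476440739
t 4.5833 pos in press mm 63.5339170740873 -0.034382166402154274 41.0538607266625 shift tool mm [-59.6458   0.3538 -58.8319] turn deg [ 0.0804  0.1096 -0.2938] F [-2.1092 -7.369   5.4978] w -0.0002781533397786784
```

```bash
python3 -m pendant '[[[4,0,0],[0,0,0]],[[8,0,0],[0,0,0]],[[12,0,0],[0,0,0]],[[16,0,0],[0,0,0]],[[19,0,0],[0,0,0]]]' >/dev/null;python3 -c "
from r import *;rep()
im2,_=cap('side','s3')
cv2.imwrite('pics/c3.png',cv2.resize(im2[180:300,250:410],(800,600),interpolation=2))"
```

```text
t 5.0 pos in press mm 82.63092701601575 -0.13771058143464562 41.050331085956635 shift tool mm [-78.7394   0.3447 -58.8038] turn deg [ 0.082   0.1061 -0.2899] F [-2.9809 -6.26    5.1659] w -0.0002264201792409496
```

View pics/c3.png

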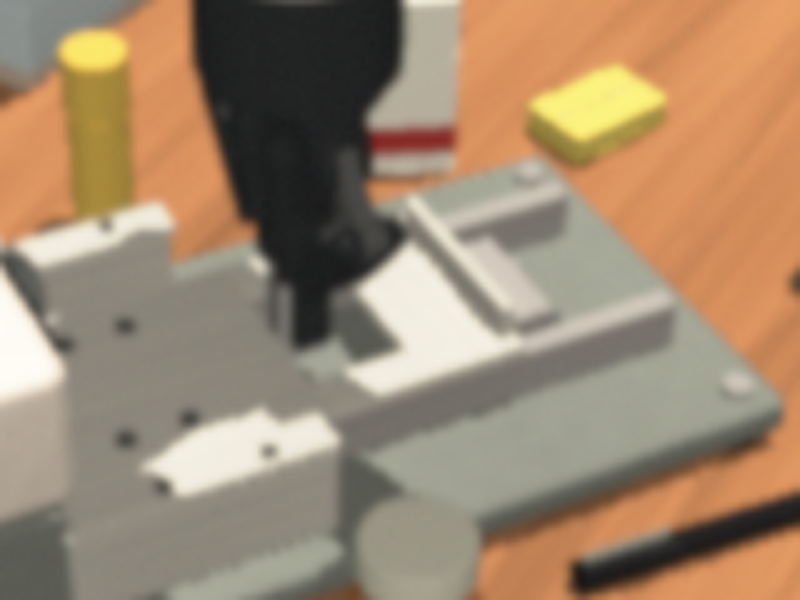

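The plunger is partly visible behind the lip at about (515,285), so the tray isn't home yet. I'll push on carefully until it meets the stop.

```bash
python3 -m pendant '[[[3,0,0],[0,0,0]],[[6,0,0],[0,0,0]],[[7,0,0],[0,0,0]],[[8,0,0],[0,0,0]],[[8,0,0],[0,0,0]]]' >/dev/null;python3 -c "
from r import *;rep()"
python3 -m pendant '[[[1,0,0],[0,0,0]],[[2,0,0],[0,0,0]],[[3,0,0],[0,0,0]],[[3,0,0],[0,0,0]]]' >/dev/null;python3 -c "
from r import *;rep()"
```

```text
t 5.4667 pos in press mm 90.61846560588114 -0.11682863097335683 40.95575925261245 shift tool mm [-86.7153   0.3989 -58.9007] turn deg [ 0.0751  0.0947 -0.2898] F [-1.2282 -5.6879  4.3967] w -0.00021258009662869487
t 5.8 pos in press mm 94.34225027282007 0.4029720968103231 40.419496276755204 shift tool mm [-90.3864   0.8883 -59.5083] turn deg [ 0.0257  0.0456 -0.2908] F [-0.901  -5.537   2.1559] w 4.703592521717422e-06
```

```bash
python3 -m pendant '[[[1,0,0],[0,0,0]],[[2,0,0],[0,0,0]],[[2,0,0],[0,0,0]]]' >/dev/null;python3 -c "
from r import *;rep()
im2,_=cap('side','s4')
cv2.imwrite('pics/c4.png',cv2.resize(im2[180:300,250:410],(800,600),interpolation=2))"
```

```text
t 6.05 pos in press mm 94.46182716419118 0.3824177945992543 40.40782688394659 shift tool mm [-90.6957   0.7883 -59.2316] turn deg [-0.0093  0.2281 -0.2628] F [ -4.6099 -11.1285   5.3583] w 0.00020104936214190085
```

View pics/c4.png

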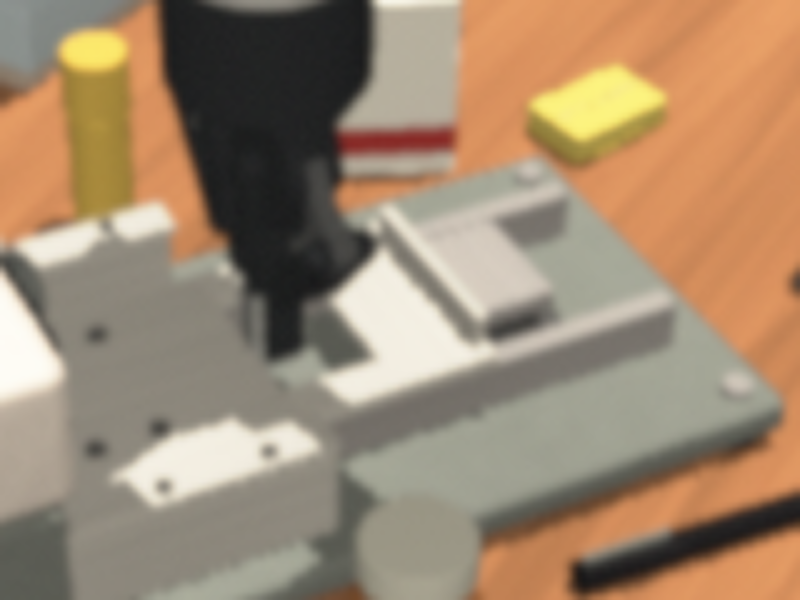

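The plunger has sprung up behind the lip at (490,275), and the tip stopped with the force up to 12 N, so the tray is on its stop. One slightly firmer push, then back off and lift out.

```bash
python3 -m pendant '[[[2,0,0],[0,0,0]],[[2,0,0],[0,0,0]]]' >/dev/null;python3 -c "
from r import *;rep()"
python3 -m pendant '[[[-2,0,0],[0,0,0]],[[-6,0,0],[0,0,0]],[[-11,0,0],[0,0,0]],[[-12,0,-5],[0,0,0]],[[-12,0,-20],[0,0,0]]]' >/dev/null;python3 -c "
from r import *;rep()"
python3 -m pendant '[[[0,0,-30],[0,0,0]],[[0,0,-60],[0,0,0]],[[-20,0,-90],[0,0,0]],[[-50,0,-110],[0,0,0]],[[-90,0,-120],[0,0,0]]]' >/dev/null
python3 -m pendant '[[[-40,0,-10],[0,0,0]],[[-80,0,-10],[0,0,0]],[[-120,0,-10],[0,0,0]],[[-160,0,-10],[0,0,0]],[[-160,0,-10],[0,0,0]]]' >/dev/null
python3 -c "
from r import *;rep()
im,_=cap('top','t5');im2,_=cap('side','s5')
a=cv2.resize(im[130:290,220:420],(400,320),interpolation=2);b=cv2.resize(im2[180:340,210:410],(400,320),interpolation=2)
cv2.imwrite('pics/c5.png',np.hstack([a,b]))"
```

```text
t 6.2667 pos in press mm 94.55558398390357 0.3978221920490746 40.39080380485729 shift tool mm [-90.9809   0.7279 -58.9549] turn deg [-0.0487  0.4133 -0.2402] F [ -8.1546 -16.9888   7.987 ] w -8.364766532356215e-05
t 6.6833 pos in press mm 86.03024707572462 2.8080672228056938 58.32409939545218 shift tool mm [-82.0724   3.0631 -41.5748] turn deg [-0.2931  0.0811 -0.3268] F [ 0.2065  0.3816 -0.71  ] w 0.0003164774732967541
t 7.5167 pos in press mm -169.05273740557195 1.8744700337320457 190.73247082860243 shift tool mm [173.2914   0.0006  90.2952] turn deg [ 0.0362  0.1449 -0.6011] F [-0.2382  0.8135  0.148 ] w -9.689359512082363e-05
```

View pics/c5.png

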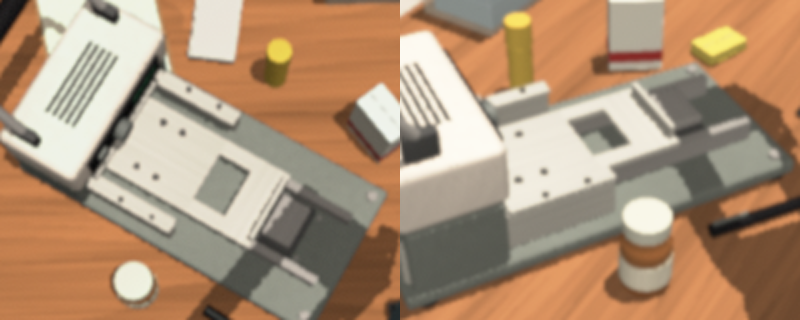

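Both views show the tray home under the head, the plunger up behind the lip (top about (285,222), side about (683,108)), the rest undisturbed and the robot clear. Handing in.

```bash
python3 -c "
from h import *;print(ctrl.hand_in())"
```

```text
the job is handed in; nothing more can be done
None
```

The tray is pushed home against its stop and the plunger has sprung up behind the handle plate. The robot is clear and the job is handed in; the strip was in the pan when last seen and is now hidden under the head.

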